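Open the squeeze-and-turn screw tub

ROBOT

A 6-joint arm with a two-finger parallel gripper is mounted at the origin on the work surface. World frame = base frame: x ahead of the robot, y to its left, z up, the work surface at z = 0. Lengths are in m, angles in rad, forces in N, time in s.
With the tool pointing down it reaches from about 0.4 to 0.825 m from the base axis. Payload 7 kg.
Tool frame: the origin (TCP) lies at the very end of the fingers, on their centre line; the grasp point (between the pads) lies 19 mm behind it; z points along the fingers, y is the line along which they close (so a half turn about z gives the same grasp; the last joint's range is limited). The gripper opens to 88 mm and grips with 3 to 60 N. Pads are 19 mm wide; open, the fingers measure 130 mm over their backs; the gripper's body (78 mm by 193 mm) begins 47 mm behind the grasp point.
Start: joints at [1.556, 0.359, 0.012, 0, -1.224, -0.288], TCP at [0.201, 0.644, 0.227] pointing down, gripper open.
Joint ranges: [-3.07, 3.07], [-1.43, 2.12], [-1.02, 1.25], [-3.03, 1.67], [-3.05, -0], [-3.03, 3.03]. Speed limits (rad/s): [2.39, 2.39, 3.01, 3.14, 3.14, 3.14].

INTERFACE

Orientations are given as [roll, pitch, yaw] about the fixed x, y, z axes, in that order (R = Rz(yaw) Ry(pitch) Rx(roll)).
In Python, from station import arm, grab_frame gives the robot as it stands.
- The arm moves only by the tool jog_arm, never from a script. Its argument "deltas" is a list that holds one entry, the list of rows, each a list of 4 numbers: the shift along the tool's x, y, z in units of 60 mm (1.0 is 60 mm), then the turn about the tool's z in units of 5 degrees (1.0 is 5 degrees). A call has 1 to 8 rows; each row is the pose to reach, as a shift and turn from the pose commanded when the call began, along the tool's axes at that moment; what a row does not reach only later rows make up. A row lasts 1/8 s, in which the tool goes at most 62.5 mm and 10.7 degrees, less where a joint would pass 70% of its speed; a pose out of reach is approached as far as the arm can. A call with a gripper value outside its range is refused whole. "grip" is the finger opening in mm, from 0 to 87.6, set as the call begins (left out, the last holds). The fingers move at their own pace and stop on an object; "squeeze" is the grip in N (left out, the last holds). Time passes only in rows, so rows that repeat a pose let the fingers close. It gives the time, the measured TCP pose, the force, the opening and the grip force at its end, in the units of the state.
- arm.get_state(): the state, without advancing time (a new reading comes with each control period).
- grab_frame(name): name is "scene" or "top" or "wrist"; returns a dict with "img" (420x560x3 uint8, red, green, blue), "vfov" (degrees; the focal length in pixels is half the picture's height over the tangent of half this angle, whatever the lens; pixels are square), "cx", "cy" (the principal point, pixels), "xyz" and "rotation" of the camera in the world. Camera axes: x right, y down, z forward; pixel columns grow to the right and rows downward; lengths in m; the calibration is good to about 2 mm. A picture is of the moment at which its call begins. There is no depth.
- arm.job_done(): hands the job in; it is judged then, once.
The state is a dict: "t": time; "q": joint angles; "qd": joint speeds; "joint_efforts": joint torques, N m; "eef_pos": TCP position; "ee_rot": TCP orientation; "force": force on the tool from outside, world axes, zero at the start; "moment": the same for the moment, N m; "width": finger opening in m; "gripper_force": force on a finger pad.
Only numpy, scipy, OpenCV 4.12 (cv2) and the standard library are available. Lean on these libraries where they do the work, as an engineer would, in place of code of your own. Each camera call takes 0.05 s, during which the arm holds its last target. There are 200 camera calls.

TASK

Open the tub of computer screws: squeeze the two white tabs of its red safety cap gently, keep them squeezed while turning the cap anticlockwise until you feel it come up against its end stop, then lift it straight off without forcing it. Set the cap down right way up, opening down, near the middle of the green tray, without dropping it, and let go. Do not crush or wrench the cap, and leave the screwdriver, the mug and the fan where they are.

Things in the scene. Friction and masses are not known exactly. Their poses are not given: they have to be found in the camera images.
- cap: Red round bayonet safety cap, 32 mm high, 49 mm across, about 40 g, white disc on its flat top. Origin: on its axis at its lower rim, about 87 mm above the desk when seated; z up, y points to tab_a, -y to tab_b. It cracks if squeezed with over 60 N a side, or forced against the neck (over 50 N, e.g. turned 0.08 rad on past its stop, or on a locked tab).
- cap_grip (a point): Middle between the two tabs, on the cap's axis, 20 mm above its rim. The white ribbed tabs stand out at the cap's +y and -y: paddles 20 mm wide, from 10 to 30 mm above the rim, 62 mm over their outer faces at rest, 53 mm fully pressed. Below each a tooth, outside the rim, runs down to 1 mm above rim height.
- cap_top (a point): Centre of the cap's top. The cap turns anticlockwise (seen from above) only while both tabs are pressed in, rubbing lightly: a springy seal pushes it up with about 5 N. At 0.35 to 1.46 rad from its start, differing every time, it meets a solid end stop that can only be felt (slowly: 0.2 to 0.4 N m). It lifts off only at the stop or up to 0.1 rad before it, without load on the stop.
- tab_a (a joint): Push-in of the tab at the cap's +y side, m: 0 = out, 0.0045 = fully in. Sprung: 2 N at the start, 11 N fully in. From 0.0035 on, it clears its lock.
- tab_b (a joint): The same for the tab at the cap's -y side.
- tub: White round screw tub with a blue band, 80 mm across, its shoulder 82 mm above the desk, screwed on a heavy grey base plate of 150 x 110 x 12 mm that does not move. Origin: under the base's centre, on the tub's axis; z up. The neck under the cap is 34 mm wide (41 mm over its two bayonet lugs) and ends 112 mm above the desk. Two white tab stops, 7 mm wide, stand 12 mm high on the shoulder.
- tub_mouth (a point): Centre of the neck's upper rim, on the tub's axis, 112 mm above the desk.
- tray: Green square parts tray, 160 x 160 mm, 14 mm high, walls 4 mm, fixed. Origin: centre of its underside.
- tray_floor (a point): Centre of the tray's inner floor, about 5 mm above the desk.
- screwdriver: Loose screwdriver lying on the desk at the robot's left, origin under its middle. Leave alone.
- mug: Blue mug, 80 mm wide, 92 mm high, origin under its centre. Leave alone.
- fan: Black square computer fan, 80 x 80 x 25 mm, lying flat, origin under its centre. Leave alone.
- mini_pc: Black mini computer lying flat at the robot's right, 240 x 200 mm, 68 mm high, heavy, not moving; origin under its centre. Not part of the job.
Things that resemble listed ones, but are neither listed nor needed, are in the scene too. Of the things like the cap, leave any that is grey; of the rest the larger one is meant.

How it is judged:
By the outcome, as a careful person would: the job done as asked, in the order asked, and still so for the second after the job is handed in, with the robot touching nothing.
It also fails if it takes over 67 s, if anything falls off the work surface, if the arm or the gripper's body presses on something with over 40 N, if the wrist force passes 120 N, or if a joint passes its speed limit or range.

## Working session

There is one attempt and no reset: what is moved stays moved. The work goes in short steps, Python scripts to look and compute and a tool call to move; the robot and the scene stay as the last step left them, time stands still between calls to the robot, and variables do not carry over. Pictures are saved under pics/ and viewed, at most 10 in all, crops included, and the job is handed in when it is done.

Besides the shell and the picture viewer there is one more tool, called after "Call:" in YAML: its name, and indented under it one key for each argument. jog_arm: Moves the arm, as the interface text tells. Its arguments: {"type":"object","properties":{"deltas":{"type":"array"},"grip":{"type":"number"},"squeeze":{"type":"number"}},"required":["deltas"]}

```bash
mkdir -p pics; cat > h.py <<'E'
import numpy as np,cv2
from station import arm,grab_frame
def snap(n):
    f=grab_frame(n);return f
def save(f,p,crop=None,s=1):
    im=f["img"][:,:,::-1]
    if crop: x0,y0,x1,y1=crop; im=im[y0:y1,x0:x1]
    cv2.imwrite(p,cv2.resize(im,None,fx=s,fy=s,interpolation=cv2.INTER_CUBIC))
def K(f):
    return 210/np.tan(np.radians(f["vfov"])/2)
def toz(f,u,v,z):
    k=K(f);d=np.array(f["rotation"]).reshape(3,3)@np.array([(u-f["cx"])/k,(v-f["cy"])/k,1]);c=np.array(f["xyz"])
    return c+d*(z-c[2])/d[2]
def proj(f,p):
    k=K(f);c=np.array(f["rotation"]).reshape(3,3).T@(np.array(p)-f["xyz"])
    return f["cx"]+k*c[0]/c[2],f["cy"]+k*c[1]/c[2]
E
python3 - <<'E'
from h import *
a=snap("top");b=snap("scene")
save(a,"pics/top.png",s=1.4);save(b,"pics/scene.png",s=1.4)
for f in(a,b):print({k:v for k,v in f.items() if k!="img"})
s=arm.get_state();print(s)
E
```

```text
{'vfov': 50.803873538827965, 'cx': 273.8939485607555, 'cy': 202.41363486960992, 'xyz': array([ 0.45446774, -0.09688315,  1.35606078]), 'rotation': array([-3.05188363,  0.02103411, -1.57974648])}
{'vfov': 43.852673868837535, 'cx': 278.41367235361884, 'cy': 207.31549123194878, 'xyz': array([1.07026544, 0.61889938, 1.10512633]), 'rotation': array([-2.44911052, -0.01333023,  2.55159125])}
{'t': 0.1, 'q': array([ 1.55607241e+00,  3.59324872e-01,  1.11332892e-02, -3.02870229e-04,
       -1.22409666e+00, -2.88088189e-01]), 'qd': array([-0.0008231 , -0.00202291,  0.00211814,  0.00069848,  0.00023175,
       -0.00096474]), 'joint_efforts': array([-7.58928672e-04, -5.84161127e+01,  2.93750274e+01,  7.01546609e+00,
        1.00862994e-02, -5.35588163e-05]), 'eef_pos': array([0.20119379, 0.64385168, 0.2257037 ]), 'ee_rot': array([ 3.14008132e+00, -1.50925039e-04, -3.02915121e-01]), 'force': array([-0.80004757,  0.08835887,  0.3284248 ]), 'moment': array([-0.04316668,  0.00669899, -0.00460441]), 'gripper_force': 0.0, 'width': 0.08781590186680117}
```

View pics/top.png

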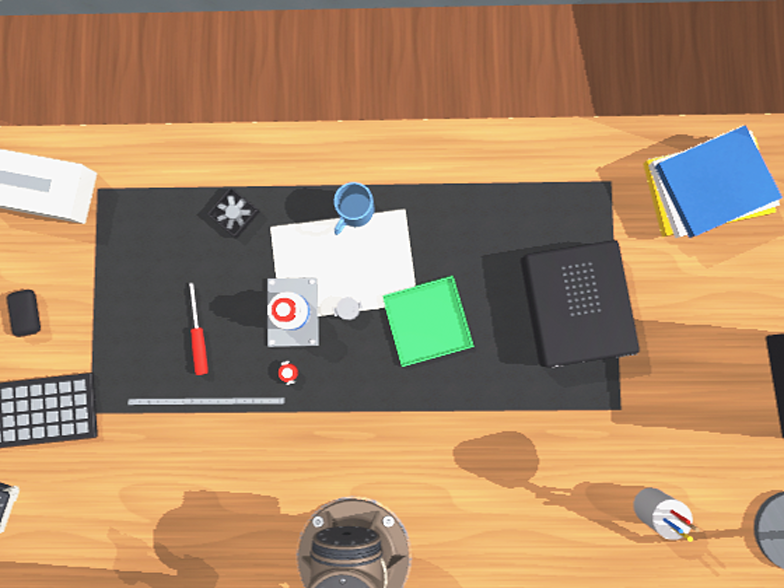

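View pics/scene.png

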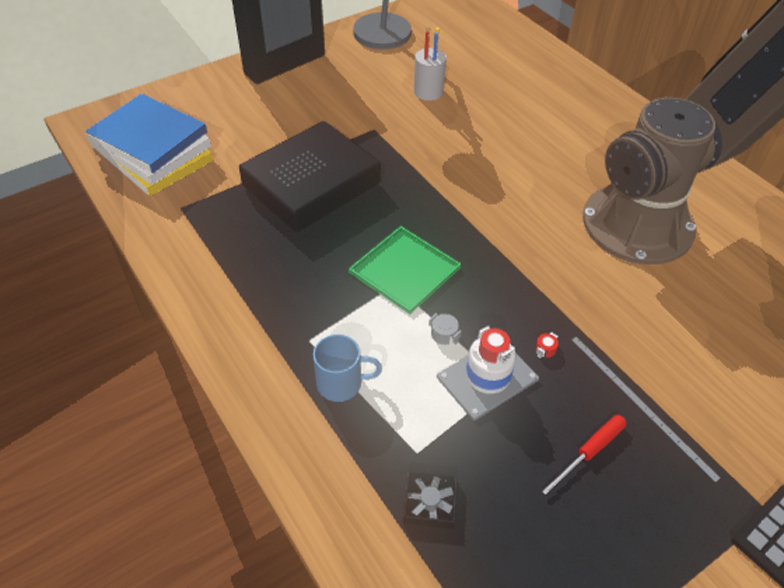

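Candidates for the cap, in viewed pixels: red cap on the tub (top 284,309; scene 494,345), small loose red cap (top 287,372; scene 546,345), and grey cap (top 347,308; scene 445,328). I choose the one on the tub because it is the larger red one. Next I check it close up.

```bash
sed -i 's/np.array(f\["rotation"\]).reshape(3,3)/R.from_euler("xyz",f["rotation"]).as_matrix()/; 1a from scipy.spatial.transform import Rotation as R' h.py
python3 - <<'E'
from h import *
a=snap("top");b=snap("scene")
A=cv2.resize(a["img"][170:290,170:350],None,fx=4.4,fy=4.4,interpolation=cv2.INTER_CUBIC)[:,:,::-1][:,:420]
B=cv2.resize(b["img"][222:302,310:400],None,fx=4.4,fy=4.4,interpolation=cv2.INTER_CUBIC)[:,:,::-1]
o=np.zeros((528,800,3),np.uint8);o[:A.shape[0],:A.shape[1]]=A;w=min(380,B.shape[1]);o[:B.shape[0],420:420+w]=B[:,:w]
cv2.imwrite("pics/c1.png",o)
def blob(f,lo,hi,roi):
    x0,y0,x1,y1=roi;h=cv2.cvtColor(f["img"],cv2.COLOR_RGB2HSV)[y0:y1,x0:x1]
    m=cv2.inRange(h,lo,hi);return m
# tray
for f,z in((a,.014),(b,.014)):
    m=cv2.inRange(cv2.cvtColor(f["img"],cv2.COLOR_RGB2HSV),(50,120,80),(75,255,255))
    c=max(cv2.findContours(m,0,2)[0],key=cv2.contourArea);q=cv2.approxPolyDP(c,6,True)[:,0]
    P=np.array([toz(f,*p,z) for p in q]);print("tray",q.tolist(),P.round(4).tolist(),P.mean(0))
print(toz(a,203,221,.119),toz(b,494/1.4,343/1.4,.119))
E
```

```text
tray [[323, 197], [274, 211], [287, 261], [338, 247]] [[0.5904, -0.2194, 0.014], [0.5492, -0.0698, 0.014], [0.398, -0.1076, 0.014], [0.4386, -0.2616, 0.014]] [ 0.49404271 -0.16459956  0.014     ]
tray [[286, 161], [249, 192], [298, 213], [328, 188]] [[0.4377, -0.2597, 0.014], [0.5923, -0.216, 0.014], [0.5214, -0.0797, 0.014], [0.3988, -0.1075, 0.014]] [ 0.48754411 -0.16573665  0.014     ]
[0.51575118 0.12772962 0.119     ] [0.52271021 0.13555454 0.119     ]
```

View pics/c1.png

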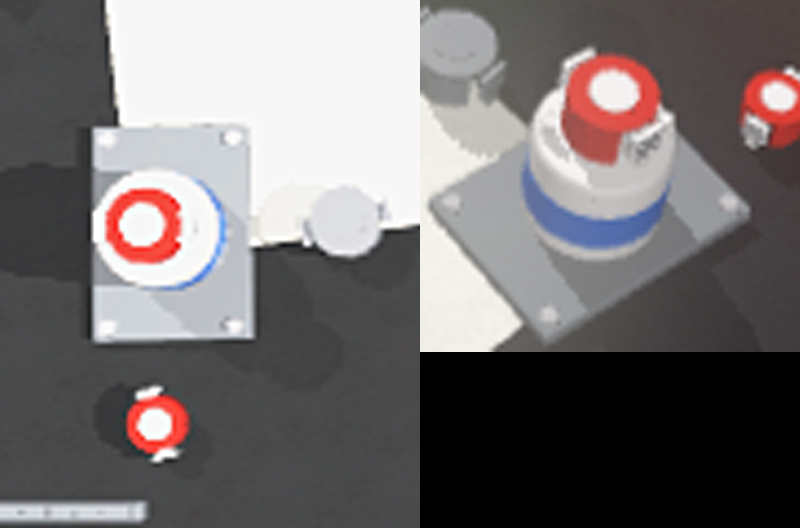

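The crop shows the red cap seated on the blue-banded tub, with its white tabs at about (580,67) and (650,138) on the right. The grey cap and the small red cap are separate from it. Next I work out a viewing pose above the cap.

```bash
cat >> h.py <<'E'
def delta(p,yaw,frm=None,fy=None):
    s=arm.get_state();T=R.from_euler("xyz",s["ee_rot"]).as_matrix()
    d=T.T@(np.array(p)-s["eef_pos"])/.06
    y0=np.arctan2(T[1,0],T[0,0]);t=-(np.degrees(yaw-y0)+90)%180-90
    return d.round(3),round(t/5,3)
E
python3 - <<'E'
from h import *
b=snap("scene")
g=lambda u,v:toz(b,310+(u-420)/4.4,222+v/4.4,.115)
p,q=g(580,67),g(652,133);print(p,q,np.arctan2(*(q-p)[1::-1]),np.linalg.norm(p-q),(p+q)/2)
for y in(0,-.3):print(delta([.50,.13,.26],y))
E
```

```text
[0.51910825 0.10761928 0.115     ] [0.51433154 0.16208134 0.115     ] 1.6582795402115162 0.05467113414087342 [0.5167199  0.13485031 0.115     ]
(array([ 7.308,  6.693, -0.558]), np.float64(-3.47))
(array([ 7.308,  6.693, -0.558]), np.float64(-0.032))
```

Call:
jog_arm:
  deltas:
    - [[0.46,0.42,-0.07,2],[0.92,0.84,-0.14,4],[1.38,1.26,-0.21,6],[1.84,1.68,-0.28,8],[2.3,2.1,-0.35,10],[2.76,2.52,-0.42,12],[3.22,2.94,-0.5,14],[3.68,3.36,-0.56,16]]

```text
t: 1.25
eef_pos: [0.3524, 0.3849, 0.2604]
ee_rot: [-3.142, 0.0, -1.705]
force: [0.3, 0.2, -0.8]
width: 0.0879
gripper_force: 0.0
```

```bash
python3 - <<'E'
from h import *
s=arm.get_state();print(s["t"],s["q"],s["eef_pos"],s["ee_rot"])
print(delta([.517,.133,.27],.09-np.pi))
E
```

```text
1.25 [ 1.20579480e+00  8.31896582e-02 -2.68806969e-01  8.11514056e-06
 -1.21844030e+00 -1.33969911e+00] [0.35239589 0.38486631 0.26044337] [-3.14150292e+00  3.48095812e-04 -1.70469782e+00]
(array([ 3.794, -3.279, -0.16 ]), np.float64(15.434))
```

Call:
jog_arm:
  deltas:
    - [[0.48,-0.41,0,2],[0.96,-0.82,0,4],[1.44,-1.23,0,6],[1.92,-1.64,0,8],[2.4,-2.05,0,10],[2.88,-2.46,0,12],[3.36,-2.87,0,14],[3.8,-3.28,0,15.4]]

```text
t: 2.25
eef_pos: [0.5185, 0.1335, 0.2603]
ee_rot: [3.141, 0.0, -3.048]
force: [0.7, -0.4, -0.6]
width: 0.0875
gripper_force: 0.0
```

```bash
python3 - <<'E'
from h import *
s=arm.get_state();print(s["t"],s["q"],s["eef_pos"],s["ee_rot"])
f=snap("wrist");print({k:v for k,v in f.items() if k!="img"});save(f,"pics/w1.png",s=1.4);np.save("w1.npy",f,allow_pickle=True)
print(proj(f,[.517,.133,.119]))
E
```

```text
2.25 [ 6.18413394e-01  1.06787422e-01 -2.42458291e-01 -5.35476009e-05
 -1.22127062e+00 -2.09544822e+00] [0.51845021 0.13351382 0.26028354] [ 3.14140885e+00  2.17133908e-04 -3.04784950e+00]
{'vfov': 68.70120905174934, 'cx': 277.27627272624073, 'cy': 205.9928094387528, 'xyz': array([0.43819569, 0.12663687, 0.41826775]), 'rotation': array([ 2.84325480e+00, -9.06058323e-05,  1.66424073e+00])}
(np.float64(276.23824227830295), np.float64(193.67159884124925))
```

View pics/w1.png

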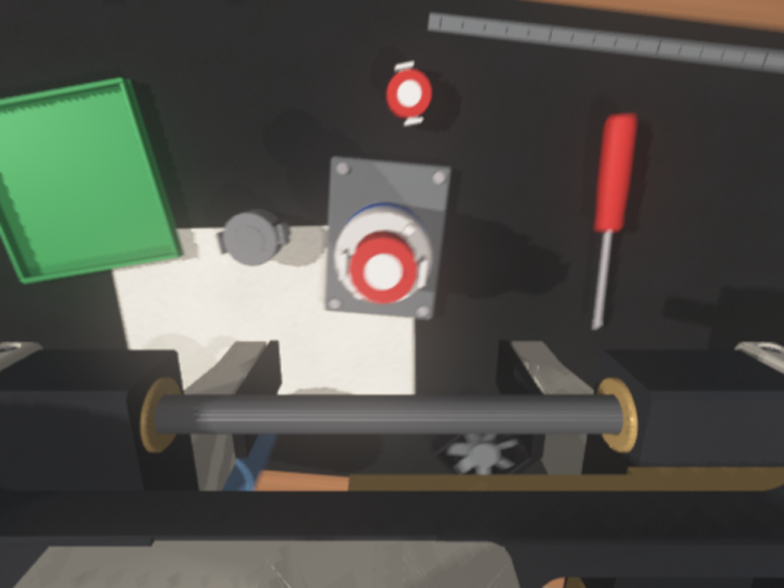

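The wrist view shows the cap at about (383,270), with tabs at about (346,262) and (425,270). I'll refine that from a crop and the blob centres.

```bash
python3 - <<'E'
from h import *
f=np.load("w1.npy",allow_pickle=True).item()
def disc(f,roi,z=.119):
    x0,y0,x1,y1=roi;h=cv2.cvtColor(f["img"][y0:y1,x0:x1],cv2.COLOR_RGB2HSV)
    red=cv2.inRange(h,(0,120,70),(12,255,255))|cv2.inRange(h,(168,120,70),(180,255,255))
    cs,hi=cv2.findContours(red,cv2.RETR_CCOMP,2)
    i=[k for k in range(len(cs)) if hi[0][k][3]>=0];k=max(i,key=lambda k:cv2.contourArea(cs[k]))
    m=cv2.fitEllipse(cs[k]);u,v=m[0][0]+x0,m[0][1]+y0
    print((u,v),m[1],toz(f,u,v,z))
disc(f,(225,150,330,230))
disc(snap("top"),(180,195,235,245));disc(snap("scene"),(330,220,380,265))
save(f,"pics/w2.png",(225,140,325,215),8)
E
```

```text
(273.2666206359863, 193.69454193115234) (27.755834579467773, 30.354530334472656) [0.5173028  0.13002403 0.119     ]Traceback (most recent call last):
  File "<stdin>", line 11, in <module>
  File "<stdin>", line 7, in disc
ValueError: max() iterable argument is empty
```

```bash
python3 - <<'E'
from h import *
f=np.load("w1.npy",allow_pickle=True).item()
save(f,"pics/w2.png",(225,140,325,215),8)
E
```

```text
(no output)
```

View pics/w2.png

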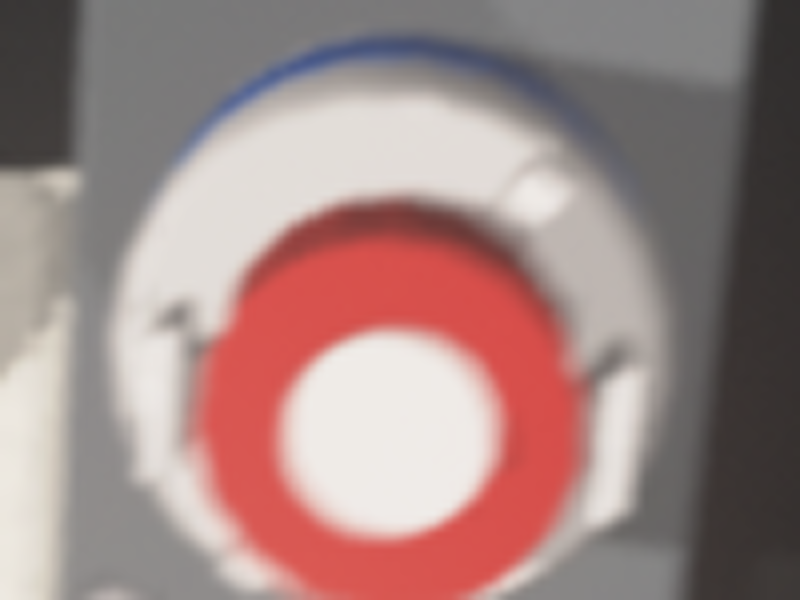

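The crop shows tab tops centred at about (163,405) and (618,440), with shoulder stops at (540,190) and (245,570). I turn these into positions.

```bash
python3 - <<'E'
from h import *
f=np.load("w1.npy",allow_pickle=True).item()
g=lambda u,v,z:toz(f,225+u/8,140+v/8,z)
p,q=g(163,405,.117),g(618,440,.117);print(p,q,(p+q)/2,np.linalg.norm(p-q),np.arctan2(*(q-p)[1::-1]))
# edges direction
a,b=g(170,330,.117),g(150,480,.117);print(np.arctan2(*(b-a)[1::-1]));a,b=g(632,370,.117),g(605,515,.117);print(np.arctan2(*(b-a)[1::-1]))
c=np.array([.5173,.130]);k=g(540,190,.094)[:2]-c;print("stop r",np.hypot(*k),np.arctan2(k[1],k[0]))
# tub outline circle check: tub shoulder left/right/
l,r=g(112,330,.082),g(668,350,.082);print(l,r,(l+r)/2)
yaw=np.arctan2(*(q-p)[1::-1])+np.pi/2
print(yaw,delta([.5173,.130,.14],yaw),delta([.5173,.130,.097],yaw))
E
```

```text
[0.51726796 0.10170536 0.117     ] [0.51645164 0.15944858 0.117     ] [0.5168598  0.13057697 0.117     ] 0.05774899217936484 1.5849324533082936
-0.06548225466805384
-0.06124568781099052
stop r 0.033054045790495284 2.577984915678795
[0.51634239 0.09103823 0.082     ] [0.51193664 0.16870347 0.082     ] [0.51413952 0.12987085 0.082     ]
3.15572878010319 (array([ 0.033, -0.036,  1.998]), np.float64(0.901)) (array([ 0.033, -0.036,  2.715]), np.float64(0.901))
```

Call:
jog_arm:
  deltas:
    - [[0.03,-0.04,0.5,0.9],[0.03,-0.04,1.0,0.9],[0.03,-0.04,1.5,0.9],[0.03,-0.04,2.0,0.9],[0.03,-0.04,2.0,0.9]]

```text
t: 2.98
eef_pos: [0.5148, 0.1316, 0.1383]
ee_rot: [-3.139, -0.004, -3.121]
force: [0.5, -0.1, 0.5]
width: 0.0875
gripper_force: 0.0
```

```bash
python3 - <<'E'
from h import *
s=arm.get_state();print(s["t"],s["eef_pos"],s["ee_rot"],delta([.517,.130,.097],3.15))
f=snap("wrist");save(f,"pics/w3.png",s=1.4);print(proj(f,[.5173,.130,.119]))
print(proj(f,[.5173,.161,.117]),proj(f,[.5173,.099,.117]))
s=arm.get_state();print(s["t"],s["eef_pos"],s["ee_rot"],s["force"],s["moment"])
E
```

```text
2.975 [0.51483168 0.1316003  0.1383278 ] [-3.13942208 -0.00393118 -3.1209127 ] (array([-0.038, -0.026,  0.689]), np.float64(0.141))
(np.float64(273.7732148289973), np.float64(249.29737026999175))
(np.float64(322.4219809877759), np.float64(248.91839173139596)) (np.float64(225.14758194475044), np.float64(247.0084868659448))
3.025 [0.51599923 0.13209801 0.14001603] [-3.14046119e+00 -1.30193967e-03 -3.12058265e+00] [-0.19384519 -0.26864079  0.39594747] [ 0.05220159 -0.20958584  0.02682051]
```

View pics/w3.png

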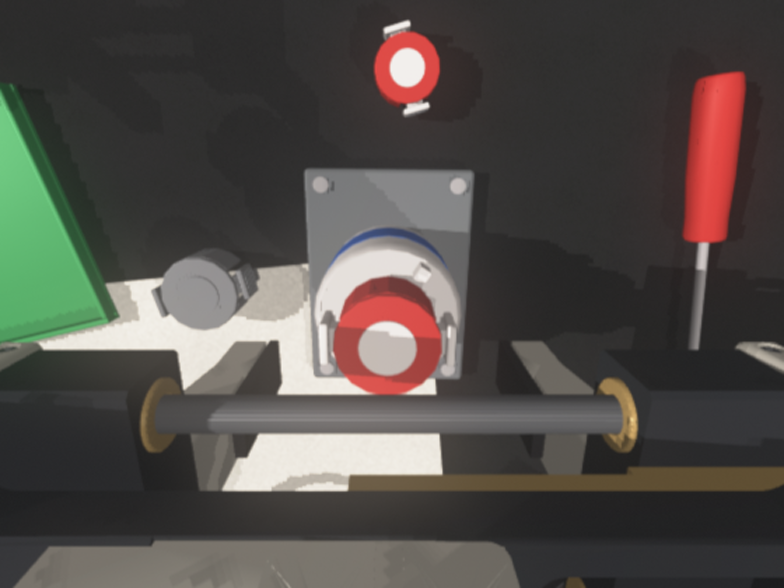

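The close view shows the disc at (387,347) and the tabs level at (323,342) and (454,342). They are aligned with the fingers, and the TCP is centred to within about 1 mm. I descend.

Call:
jog_arm:
  deltas:
    - [[-0.01,0,0.25,0],[-0.01,0,0.5,0],[-0.01,0,0.71,0],[-0.01,0,0.71,0]]

```text
t: 3.52
eef_pos: [0.5162, 0.1316, 0.0963]
ee_rot: [-3.14, -0.002, -3.122]
force: [0.3, -0.4, 0.4]
width: 0.0874
gripper_force: 0.0
```

Call:
jog_arm:
  deltas:
    - [[0,0,0,0],[0,0,0,0],[0,0,0,0],[0,0,0,0],[0,0,0,0],[0,0,0,0]]
  grip: 45
  squeeze: 18

```text
t: 4.28
eef_pos: [0.5172, 0.132, 0.0979]
ee_rot: [-3.142, 0.0, -3.121]
force: [0.5, -2.8, 4.3]
width: 0.0526
gripper_force: 18.0
```

```bash
cat > st.py <<'E'
from h import *
s=arm.get_state();print(s["t"],s["eef_pos"].round(4),s["ee_rot"].round(4),s["force"].round(2),s["moment"].round(3),s["width"],s["gripper_force"],s["q"].round(2))
E
python3 st.py
```

```text
4.275 [0.5172 0.132  0.0979] [-3.1415e+00  5.0000e-04 -3.1215e+00] [ 0.48 -2.83  4.33] [-1.106 -0.166  0.027] 0.05264043434972672 17.981139421463013 [ 0.62  0.25 -0.47  0.   -0.85 -2.17]
```

The tabs are fully pressed at a width of 52.6 mm and 18 N. I turn slowly anticlockwise (negative tool turn).

Call:
jog_arm:
  deltas:
    - [[0,0,0,-0.25],[0,0,0,-0.5],[0,0,0,-0.75],[0,0,0,-1.0],[0,0,0,-1.25],[0,0,0,-1.5],[0,0,0,-1.5]]

```text
t: 5.15
eef_pos: [0.5171, 0.1323, 0.0976]
ee_rot: [3.141, 0.0, -2.99]
force: [0.3, -2.2, 5.9]
width: 0.0525
gripper_force: 18.0
```

```bash
python3 st.py
```

```text
5.15 [0.5171 0.1323 0.0976] [ 3.1415e+00  3.0000e-04 -2.9896e+00] [ 0.32 -2.22  5.9 ] [-0.895 -0.377 -0.036] 0.05246830300797179 17.9827818274498 [ 0.62  0.25 -0.47  0.   -0.85 -2.04]
```

Call:
jog_arm:
  deltas:
    - [[0,0,0,-0.3],[0,0,0,-0.6],[0,0,0,-0.9],[0,0,0,-1.2],[0,0,0,-1.5],[0,0,0,-1.8],[0,0,0,-2.1],[0,0,0,-2.1]]

```text
t: 6.15
eef_pos: [0.5171, 0.1326, 0.0976]
ee_rot: [3.141, 0.001, -2.806]
force: [-0.1, 0.3, 4.9]
width: 0.0526
gripper_force: 18.0
```

```bash
python3 st.py
```

```text
6.15 [0.5171 0.1326 0.0976] [ 3.1411e+00  5.0000e-04 -2.8062e+00] [-0.08  0.34  4.88] [-0.193 -0.027  0.056] 0.05257842707423107 17.977808117866516 [ 0.62  0.25 -0.47 -0.   -0.85 -1.85]
```

Call:
jog_arm:
  deltas:
    - [[0,0,0,-0.2],[0,0,0,-0.4],[0,0,0,-0.6],[0,0,0,-0.6]]

```text
t: 6.65
eef_pos: [0.5171, 0.1326, 0.0976]
ee_rot: [3.141, 0.001, -2.754]
force: [-0.4, -0.4, 5.1]
width: 0.0524
gripper_force: 18.0
```

```bash
python3 st.py
```

```text
6.65 [0.5171 0.1326 0.0976] [ 3.1411e+00  5.0000e-04 -2.7540e+00] [-0.41 -0.43  5.12] [-0.135 -0.005  0.007] 0.05240591018201107 17.979368269443512 [ 0.62  0.25 -0.47 -0.   -0.85 -1.8 ]
```

Call:
jog_arm:
  deltas:
    - [[0,0,0,-0.2],[0,0,0,-0.4],[0,0,0,-0.6],[0,0,0,-0.6]]

```text
t: 7.15
eef_pos: [0.517, 0.1324, 0.0976]
ee_rot: [3.141, 0.0, -2.702]
force: [-0.7, -0.8, 5.2]
width: 0.0531
gripper_force: 18.0
```

```bash
python3 st.py
```

```text
7.15 [0.517  0.1324 0.0976] [ 3.1413e+00  2.0000e-04 -2.7017e+00] [-0.75 -0.8   5.24] [-0.174  0.078  0.015] 0.053111746698996036 17.978195250034332 [ 0.62  0.25 -0.47 -0.   -0.85 -1.75]
```

Call:
jog_arm:
  deltas:
    - [[0,0,0,-0.2],[0,0,0,-0.4],[0,0,0,-0.6],[0,0,0,-0.6]]

```text
t: 7.65
eef_pos: [0.5168, 0.1323, 0.0975]
ee_rot: [3.141, -0.0, -2.649]
force: [-1.7, -1.2, 5.5]
width: 0.0525
gripper_force: 18.0
```

```bash
python3 st.py
```

```text
7.65 [0.5168 0.1323 0.0975] [ 3.1413e+00 -1.0000e-04 -2.6494e+00] [-1.67 -1.2   5.49] [-0.344  0.175 -0.015] 0.052490088927475455 17.978414297103882 [ 0.62  0.25 -0.47 -0.   -0.85 -1.7 ]
```

Call:
jog_arm:
  deltas:
    - [[0,0,0,-0.2],[0,0,0,-0.4],[0,0,0,-0.6],[0,0,0,-0.6]]

```text
t: 8.15
eef_pos: [0.5168, 0.1322, 0.0975]
ee_rot: [3.141, -0.0, -2.597]
force: [-0.5, -2.4, 5.8]
width: 0.0524
gripper_force: 18.0
```

```bash
python3 st.py
```

```text
8.15 [0.5168 0.1322 0.0975] [ 3.1414e+00 -3.0000e-04 -2.5971e+00] [-0.52 -2.4   5.81] [-0.544  0.127 -0.031] 0.052355005443998064 17.977614998817444 [ 0.62  0.25 -0.47 -0.   -0.85 -1.64]
```

Call:
jog_arm:
  deltas:
    - [[0,0,0,-0.2],[0,0,0,-0.4],[0,0,0,-0.6],[0,0,0,-0.6]]

```text
t: 8.65
eef_pos: [0.5167, 0.1321, 0.0975]
ee_rot: [3.141, -0.0, -2.545]
force: [-0.4, -0.9, 5.0]
width: 0.0526
gripper_force: 18.0
```

```bash
python3 st.py
```

```text
8.65 [0.5167 0.1321 0.0975] [ 3.1414e+00 -4.0000e-04 -2.5447e+00] [-0.39 -0.85  4.96] [-0.581  0.131 -0.024] 0.05261836815198105 17.97657698392868 [ 0.62  0.25 -0.47 -0.   -0.85 -1.59]
```

Call:
jog_arm:
  deltas:
    - [[0,0,0,-0.2],[0,0,0,-0.4],[0,0,0,-0.6],[0,0,0,-0.6]]

```text
t: 9.15
eef_pos: [0.5167, 0.1321, 0.0975]
ee_rot: [3.141, -0.0, -2.492]
force: [0.1, -1.5, 4.8]
width: 0.0522
gripper_force: 18.0
```

```bash
python3 st.py
```

```text
9.15 [0.5167 0.1321 0.0975] [ 3.1414e+00 -4.0000e-04 -2.4923e+00] [ 0.07 -1.45  4.78] [-0.57   0.24   0.021] 0.05215130575892873 17.975483536720276 [ 0.62  0.25 -0.47 -0.   -0.85 -1.54]
```

Call:
jog_arm:
  deltas:
    - [[0,0,0,-0.2],[0,0,0,-0.4],[0,0,0,-0.6],[0,0,0,-0.6]]

```text
t: 9.65
eef_pos: [0.5167, 0.1321, 0.0975]
ee_rot: [3.141, -0.0, -2.44]
force: [-0.8, -1.5, 5.1]
width: 0.0523
gripper_force: 18.0
```

```bash
python3 st.py
```

```text
9.65 [0.5167 0.1321 0.0975] [ 3.1413e+00 -4.0000e-04 -2.4400e+00] [-0.78 -1.5   5.14] [-0.474  0.249  0.012] 0.05229622774312887 17.974967658519745 [ 0.62  0.25 -0.47 -0.   -0.85 -1.49]
```

Call:
jog_arm:
  deltas:
    - [[0,0,0,-0.2],[0,0,0,-0.4],[0,0,0,-0.6],[0,0,0,-0.6]]

```text
t: 10.15
eef_pos: [0.5167, 0.1322, 0.0975]
ee_rot: [3.141, -0.0, -2.388]
force: [-1.1, -2.1, 5.4]
width: 0.0527
gripper_force: 18.0
```

```bash
python3 st.py
```

```text
10.15 [0.5167 0.1322 0.0975] [ 3.1413e+00 -3.0000e-04 -2.3876e+00] [-1.11 -2.13  5.39] [-0.525  0.27   0.045] 0.05265344355890434 17.975268065929413 [ 0.62  0.25 -0.47 -0.   -0.85 -1.43]
```

Call:
jog_arm:
  deltas:
    - [[0,0,0,-0.2],[0,0,0,-0.4],[0,0,0,-0.6],[0,0,0,-0.6]]

```text
t: 10.65
eef_pos: [0.5168, 0.1322, 0.0975]
ee_rot: [3.141, -0.0, -2.335]
force: [-1.6, -1.3, 5.2]
width: 0.0523
gripper_force: 18.0
```

```bash
python3 st.py
```

```text
10.65 [0.5168 0.1322 0.0975] [ 3.1413e+00 -1.0000e-04 -2.3353e+00] [-1.64 -1.26  5.21] [-0.257  0.238  0.018] 0.05232245810626311 17.976421415805817 [ 0.62  0.25 -0.47 -0.   -0.85 -1.38]
```

Call:
jog_arm:
  deltas:
    - [[0,0,0,-0.2],[0,0,0,-0.4],[0,0,0,-0.6],[0,0,0,-0.6]]

```text
t: 11.15
eef_pos: [0.5167, 0.1322, 0.0975]
ee_rot: [3.141, -0.0, -2.283]
force: [-1.7, -1.8, 4.9]
width: 0.0528
gripper_force: 18.0
```

```bash
python3 st.py
```

```text
11.15 [0.5167 0.1322 0.0975] [ 3.1412e+00 -2.0000e-04 -2.2829e+00] [-1.66 -1.82  4.88] [-0.46   0.185 -0.098] 0.05282372792479936 17.976967692375183 [ 0.62  0.25 -0.47 -0.   -0.85 -1.33]
```

Call:
jog_arm:
  deltas:
    - [[0,0,0,-0.1],[0,0,0,-0.2],[0,0,0,-0.3],[0,0,0,-0.3]]

```text
t: 11.65
eef_pos: [0.5167, 0.1322, 0.0975]
ee_rot: [3.141, -0.0, -2.257]
force: [-1.1, -0.5, 4.3]
width: 0.0523
gripper_force: 18.0
```

```bash
python3 st.py
```

```text
11.65 [0.5167 0.1322 0.0975] [ 3.1413e+00 -3.0000e-04 -2.2569e+00] [-1.07 -0.52  4.31] [-0.494  0.234 -0.076] 0.05228403480664491 17.977944016456604 [ 0.62  0.25 -0.47 -0.   -0.85 -1.3 ]
```

Call:
jog_arm:
  deltas:
    - [[0,0,0,-0.1],[0,0,0,-0.2],[0,0,0,-0.3],[0,0,0,-0.4],[0,0,0,-0.4]]

```text
t: 12.28
eef_pos: [0.5167, 0.1321, 0.0975]
ee_rot: [3.141, -0.0, -2.222]
force: [-1.9, -0.6, 5.7]
width: 0.0529
gripper_force: 18.0
```

```bash
python3 st.py
```

```text
12.275 [0.5167 0.1321 0.0975] [ 3.1413e+00 -4.0000e-04 -2.2220e+00] [-1.85 -0.61  5.68] [-0.614  0.239 -0.021] 0.052874148222929025 17.977276146411896 [ 0.62  0.25 -0.47 -0.   -0.85 -1.27]
```

Not the stop yet. Turned 0.90 rad so far.

Call:
jog_arm:
  deltas:
    - [[0,0,0,-0.2],[0,0,0,-0.4],[0,0,0,-0.6],[0,0,0,-0.6]]

```text
t: 12.78
eef_pos: [0.5167, 0.132, 0.0975]
ee_rot: [3.141, -0.0, -2.169]
force: [-0.8, -2.5, 6.1]
width: 0.0525
gripper_force: 18.0
```

```bash
python3 st.py
```

```text
12.775 [0.5167 0.132  0.0975] [ 3.1413e+00 -5.0000e-04 -2.1695e+00] [-0.77 -2.53  6.1 ] [-0.706  0.209 -0.015] 0.05247256640395459 17.974271178245544 [ 0.62  0.25 -0.47 -0.   -0.85 -1.22]
```

Call:
jog_arm:
  deltas:
    - [[0,0,0,-0.2],[0,0,0,-0.4],[0,0,0,-0.6],[0,0,0,-0.6]]

```text
t: 13.28
eef_pos: [0.5167, 0.132, 0.0975]
ee_rot: [3.141, -0.001, -2.117]
force: [-1.2, -2.0, 6.6]
width: 0.0526
gripper_force: 18.0
```

```bash
python3 st.py
```

```text
13.275 [0.5167 0.132  0.0975] [ 3.1413e+00 -5.0000e-04 -2.1171e+00] [-1.2  -2.02  6.58] [-0.701  0.179 -0.06 ] 0.052572551784565935 17.973332405090332 [ 0.62  0.25 -0.47 -0.   -0.85 -1.16]
```

Call:
jog_arm:
  deltas:
    - [[0,0,0,-0.2],[0,0,0,-0.4],[0,0,0,-0.6],[0,0,0,-0.6]]

```text
t: 13.78
eef_pos: [0.5168, 0.132, 0.0975]
ee_rot: [3.141, -0.0, -2.065]
force: [0.2, -1.8, 6.0]
width: 0.0527
gripper_force: 18.0
```

```bash
python3 st.py
```

```text
13.775 [0.5168 0.132  0.0975] [ 3.1413e+00 -4.0000e-04 -2.0648e+00] [ 0.17 -1.84  5.97] [-0.709  0.142  0.023] 0.052689285454054303 17.973387837409973 [ 0.62  0.25 -0.47 -0.   -0.85 -1.11]
```

Call:
jog_arm:
  deltas:
    - [[0,0,0,-0.2],[0,0,0,-0.4],[0,0,0,-0.6],[0,0,0,-0.6]]

```text
t: 14.28
eef_pos: [0.5169, 0.1321, 0.0975]
ee_rot: [3.141, -0.0, -2.012]
force: [-1.1, -2.2, 5.7]
width: 0.0524
gripper_force: 18.0
```

```bash
python3 st.py
```

```text
14.275 [0.5169 0.1321 0.0975] [ 3.1414e+00 -1.0000e-04 -2.0124e+00] [-1.11 -2.23  5.68] [-0.645  0.07  -0.05 ] 0.052365834236195 17.975311875343323 [ 0.62  0.25 -0.47 -0.   -0.85 -1.06]
```

Call:
jog_arm:
  deltas:
    - [[0,0,0,-0.2],[0,0,0,-0.4],[0,0,0,-0.6],[0,0,0,-0.6]]

```text
t: 14.78
eef_pos: [0.5168, 0.1322, 0.0975]
ee_rot: [3.141, 0.0, -1.96]
force: [-0.7, -1.0, 5.7]
width: 0.0527
gripper_force: 18.0
```

```bash
python3 st.py
```

```text
14.775 [0.5168 0.1322 0.0975] [ 3.1412  0.     -1.9605] [-0.66 -1.    5.74] [-0.349  0.353 -0.28 ] 0.052748833915073075 18.010940551757812 [ 0.62  0.25 -0.47 -0.   -0.85 -1.01]
```

Mz jumped to −0.28 N m, which suggests the stop. I confirm with a small further turn.

Call:
jog_arm:
  deltas:
    - [[0,0,0,-0.1],[0,0,0,-0.1]]

```text
t: 15.02
eef_pos: [0.5167, 0.1322, 0.0975]
ee_rot: [3.141, 0.0, -1.952]
force: [-1.2, -0.8, 6.4]
width: 0.0527
gripper_force: 18.0
```

```bash
python3 st.py
```

```text
15.025 [0.5167 0.1322 0.0975] [ 3.1411  0.     -1.952 ] [-1.16 -0.77  6.37] [-0.321  0.459 -0.33 ] 0.0526978788835217 18.02225410938263 [ 0.62  0.25 -0.47 -0.   -0.85 -1.  ]
```

The stop is confirmed. I back off to unload it, staying within 0.1 rad.

Call:
jog_arm:
  deltas:
    - [[0,0,0,0.25],[0,0,0,0.5],[0,0,0,0.8],[0,0,0,0.8]]

```text
t: 15.52
eef_pos: [0.5171, 0.1323, 0.0976]
ee_rot: [-3.141, 0.0, -2.022]
force: [-0.2, -1.3, 5.8]
width: 0.0523
gripper_force: 18.0
```

```bash
python3 st.py
```

```text
15.525 [0.5171 0.1323 0.0976] [-3.1414e+00  3.0000e-04 -2.0218e+00] [-0.23 -1.34  5.77] [-0.422 -0.212 -0.04 ] 0.05232785349397157 17.97703117132187 [ 0.62  0.25 -0.47  0.   -0.85 -1.07]
```

Call:
jog_arm:
  deltas:
    - [[0,0,-0.02,0],[0,0,-0.04,0],[0,0,-0.06,0],[0,0,-0.06,0]]

```text
t: 16.02
eef_pos: [0.5167, 0.1321, 0.1008]
ee_rot: [3.141, -0.0, -2.022]
force: [2.0, -0.8, -2.2]
width: 0.0529
gripper_force: 18.0
```

```bash
python3 st.py
```

```text
16.025 [0.5167 0.1321 0.1008] [ 3.1412e+00 -3.0000e-04 -2.0221e+00] [ 2.   -0.76 -2.2 ] [-0.275 -0.97  -0.015] 0.05290742685188417 17.967236638069153 [ 0.62  0.25 -0.47 -0.   -0.86 -1.07]
```

Call:
jog_arm:
  deltas:
    - [[0,0,-0.04,0],[0,0,-0.08,0],[0,0,-0.12,0],[0,0,-0.16,0],[0,0,-0.16,0]]

```text
t: 16.65
eef_pos: [0.5169, 0.1322, 0.1111]
ee_rot: [-3.142, 0.0, -2.022]
force: [0.7, -0.4, 0.5]
width: 0.0528
gripper_force: 18.0
```

```bash
python3 st.py
```

```text
16.65 [0.5169 0.1322 0.1111] [-3.1415e+00  3.0000e-04 -2.0219e+00] [ 0.7  -0.44  0.47] [-0.176 -0.172 -0.02 ] 0.052839218146913065 17.965302765369415 [ 0.62  0.23 -0.45 -0.   -0.88 -1.07]
```

The cap is free. I raise it.

Call:
jog_arm:
  deltas:
    - [[0,0,-0.15,0],[0,0,-0.3,0],[0,0,-0.5,0],[0,0,-0.8,0],[0,0,-1.1,0],[0,0,-1.1,0]]

```text
t: 17.4
eef_pos: [0.5179, 0.1327, 0.1787]
ee_rot: [-3.14, 0.003, -2.022]
force: [-0.5, 0.4, -1.1]
width: 0.0526
gripper_force: 18.0
```

```bash
python3 st.py; python3 -c "
from h import *
print(delta([.4945,-.164,.15],-2.022))"
```

```text
17.4 [0.5179 0.1327 0.1787] [-3.1396e+00  3.0000e-03 -2.0218e+00] [-0.46  0.35 -1.14] [ 0.107 -0.061 -0.001] 0.0525526926106762 17.96801894903183 [ 0.62  0.16 -0.37  0.   -1.03 -1.07]
(array([ 4.622, -1.803,  0.469]), np.float64(0.003))
```

Call:
jog_arm:
  deltas:
    - [[0.4,-0.15,0,0],[1.0,-0.4,0,0],[1.7,-0.66,0,0],[2.4,-0.93,0,0],[3.1,-1.2,0,0],[3.8,-1.48,0,0],[4.3,-1.68,0,0],[4.62,-1.8,0,0]]

```text
t: 18.4
eef_pos: [0.4926, -0.1659, 0.1762]
ee_rot: [3.141, -0.0, -2.023]
force: [0.6, 0.3, -1.0]
width: 0.0523
gripper_force: 18.0
```

Call:
jog_arm:
  deltas:
    - [[0,0,0,0],[0,0,0,0]]

```text
t: 18.65
eef_pos: [0.4931, -0.1641, 0.1764]
ee_rot: [3.141, -0.0, -2.022]
force: [0.3, 0.1, -0.5]
width: 0.0523
gripper_force: 18.0
```

```bash
python3 st.py; python3 -c "
from h import *
f=snap('wrist');save(f,'pics/w4.png',s=1.4)
print(delta([.4945,-.164,.03],-2.022),proj(f,[.4945,-.164,.005]))"
```

```text
18.65 [ 0.4931 -0.1641  0.1764] [ 3.141  -0.     -2.0223] [ 0.31  0.08 -0.5 ] [ 0.119 -0.072 -0.029] 0.052322340867949894 17.968071699142456 [ 0.06  0.14 -0.4  -0.   -1.03 -0.51]
(array([-0.007, -0.02 ,  2.442]), np.float64(0.004)) (np.float64(275.24442008746433), np.float64(187.82243176578498))
```

View pics/w4.png

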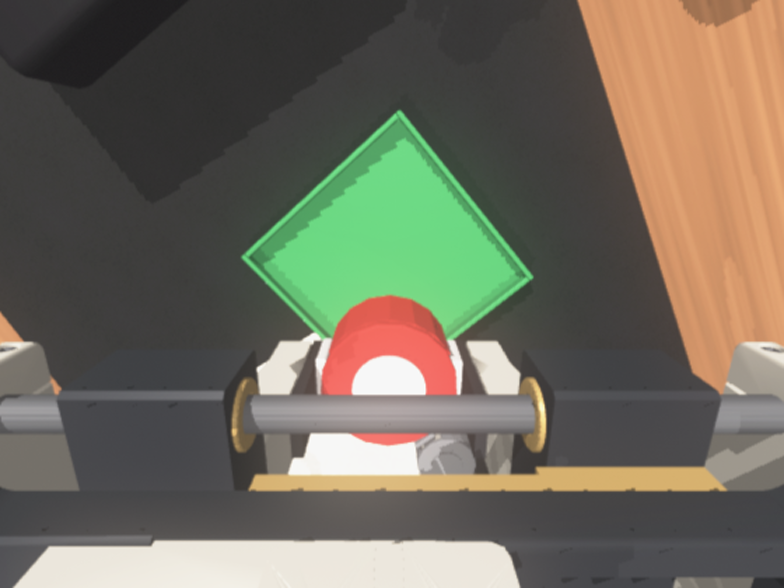

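The cap is held level in the gripper. The tray centre is at about (388,267), matching the predicted (385,263). I lower it.

Call:
jog_arm:
  deltas:
    - [[0,-0.02,0.4,0],[0,-0.02,0.9,0],[0,-0.02,1.4,0],[0,-0.02,1.9,0],[0,-0.02,2.3,0],[0,-0.02,2.5,0],[0,-0.02,2.55,0],[0,-0.02,2.55,0]]

```text
t: 19.7
eef_pos: [0.495, -0.1648, 0.0243]
ee_rot: [-3.141, 0.0, -2.021]
force: [0.5, -0.4, -0.1]
width: 0.0529
gripper_force: 18.0
```

Call:
jog_arm:
  deltas:
    - [[0,0,0.03,0],[0,0,0.05,0],[0,0,0.07,0],[0,0,0.08,0],[0,0,0.08,0]]

```text
t: 20.32
eef_pos: [0.4944, -0.165, 0.0189]
ee_rot: [3.142, -0.0, -2.022]
force: [-0.0, -0.4, -0.3]
width: 0.0526
gripper_force: 18.0
```

```bash
python3 st.py
```

```text
20.325 [ 0.4944 -0.165   0.0189] [ 3.1415 -0.     -2.022 ] [-0.04 -0.4  -0.26] [ 0.062 -0.079 -0.053] 0.052583727956657195 17.96805202960968 [ 0.05  0.34 -0.57 -0.   -0.65 -0.51]
```

Call:
jog_arm:
  deltas:
    - [[0,0,0.01,0],[0,0,0.02,0],[0,0,0.03,0],[0,0,0.04,0],[0,0,0.04,0]]

```text
t: 20.95
eef_pos: [0.4944, -0.1649, 0.0165]
ee_rot: [3.141, -0.0, -2.022]
force: [-0.3, -0.8, -0.9]
width: 0.0528
gripper_force: 18.0
```

```bash
python3 st.py
```

```text
20.95 [ 0.4944 -0.1649  0.0165] [ 3.1415e+00 -1.0000e-04 -2.0219e+00] [-0.32 -0.85 -0.89] [ 0.093 -0.057 -0.055] 0.052755268585455525 17.967983186244965 [ 0.05  0.35 -0.58  0.   -0.65 -0.51]
```

Call:
jog_arm:
  deltas:
    - [[0,0,0.01,0],[0,0,0.02,0],[0,0,0.02,0]]

```text
t: 21.32
eef_pos: [0.4944, -0.1649, 0.0153]
ee_rot: [3.141, -0.0, -2.022]
force: [-0.1, -0.4, -0.3]
width: 0.0523
gripper_force: 18.0
```

```bash
python3 st.py
```

```text
21.325 [ 0.4944 -0.1649  0.0153] [ 3.1415e+00 -1.0000e-04 -2.0219e+00] [-0.08 -0.4  -0.34] [ 0.109 -0.072 -0.001] 0.05230313599683813 17.96806275844574 [ 0.05  0.35 -0.58  0.   -0.64 -0.51]
```

Call:
jog_arm:
  deltas:
    - [[0,0,0.01,0],[0,0,0.02,0],[0,0,0.02,0]]

```text
t: 21.7
eef_pos: [0.4944, -0.1649, 0.0145]
ee_rot: [-3.141, -0.0, -2.022]
force: [-2.5, 0.7, 5.0]
width: 0.0524
gripper_force: 18.0
```

```bash
python3 st.py
```

```text
21.7 [ 0.4944 -0.1649  0.0145] [-3.1414 -0.     -2.0218] [-2.45  0.69  4.97] [ 0.332  0.469 -0.038] 0.05242678187319482 17.9817795753479 [ 0.05  0.35 -0.58  0.   -0.64 -0.51]
```

It touches the floor at 5 N. I open the fingers and retreat.

Call:
jog_arm:
  deltas:
    - [[0,0,0,0],[0,0,0,0],[0,0,0,0],[0,0,0,0]]
  grip: 70

```text
t: 22.2
eef_pos: [0.4943, -0.1649, 0.014]
ee_rot: [3.141, -0.0, -2.022]
force: [0.7, -0.8, -0.6]
width: 0.0696
gripper_force: 0.0
```

Call:
jog_arm:
  deltas:
    - [[0,0,0,0],[0,0,0,0],[0,0,0,0],[0,0,0,0]]
  grip: 84

```text
t: 22.7
eef_pos: [0.4944, -0.1649, 0.0142]
ee_rot: [-3.142, 0.0, -2.022]
force: [0.4, 0.1, -0.4]
width: 0.0839
gripper_force: 0.0
```

Call:
jog_arm:
  deltas:
    - [[0,0,-0.2,0],[0,0,-0.5,0],[0,0,-0.9,0],[0,0,-1.4,0],[0,0,-1.9,0],[0,0,-2.3,0],[0,0,-2.5,0],[0,0,-2.5,0]]

```text
t: 23.7
eef_pos: [0.4947, -0.1649, 0.165]
ee_rot: [-3.14, 0.001, -2.022]
force: [-0.2, 0.6, 0.0]
width: 0.0838
gripper_force: 0.0
```

```bash
python3 st.py; python3 -c "
from h import *
f=snap('scene');save(f,'pics/s2.png',(200,110,440,290),3.3);f=snap('wrist');save(f,'pics/w5.png',s=1.4)"
```

```text
23.7 [ 0.4947 -0.1649  0.165 ] [-3.1400e+00  9.0000e-04 -2.0219e+00] [-0.23  0.64  0.04] [ 0.079 -0.04   0.005] 0.08381369540652894 0.0 [ 0.05  0.16 -0.41 -0.   -1.   -0.51]
```

View pics/s2.png

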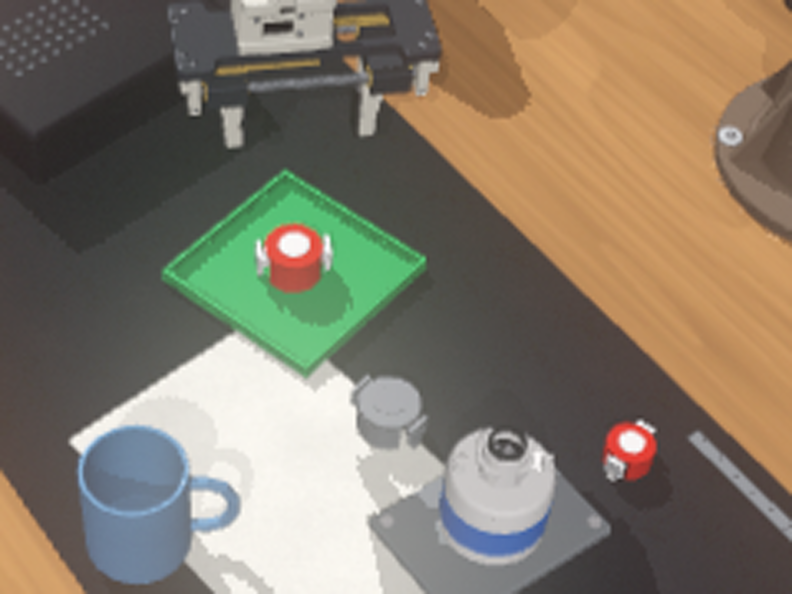

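View pics/w5.png

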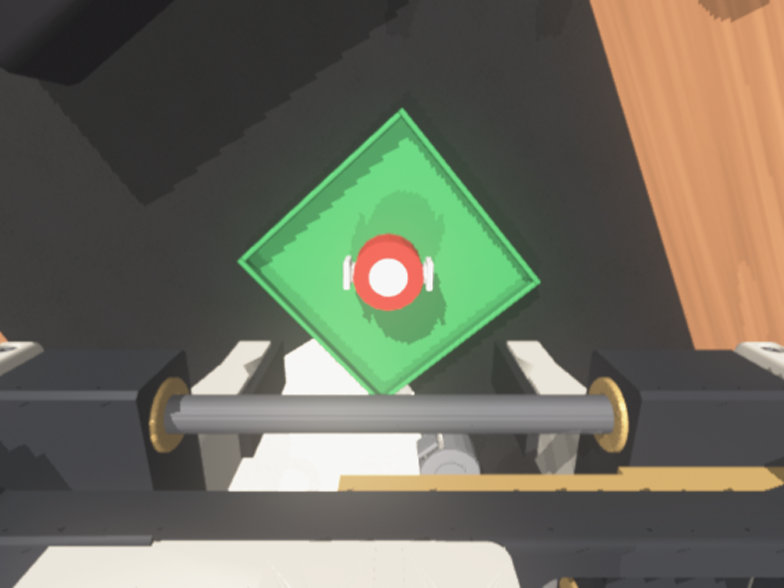

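The cap stands upright in the middle of the tray (wrist view 388,272; scene crop 295,255). The tub is open, and the mug and the other caps in view have not moved.

```bash
python3 -c "
from h import *
print(arm.job_done())"
```

```text
the job is handed in; nothing more can be done
None
```

The tub is open: the red cap came off at its end stop without being forced and now stands right way up near the middle of the green tray; the gripper is clear, and the job was handed in at about 24 s.

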